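Pack the fish food jars and snap the lid on the box

TASK

Pack both glass jars from the turntable upright into the food box, one behind the other in the free lane between the two cartons, leaving the cartons in their places. Then put the green clip-on lid on the box, press it down until it clicks all round, and do not let up after the click: keep pressing firmly so that the orange seal stays well squeezed, and finish while still pressing the lid down with the gripper. Leave the dish, scoop, tweezers, bottle, magnet and cup where they are.

Things in the scene. Friction and masses are not known exactly. Their poses are not given: they have to be found in the camera images.
- box: White square food box, open on top, fixed: outside 128 x 128 x 80 (high) mm, walls 6, floor 5 thick, inside 116 x 116. Origin under its centre on the ledge, z up, x and y square to the walls. Two cartons stand inside along the +x and -x walls; the free lane between them, about 58 mm wide and 116 long, runs along the box's y axis through its centre.
- seal (a joint): How far the orange spring-backed seal frame on the box's wall tops is pressed down, in m: 0 free (its top is then 85 mm above the ledge), 0.005 fully down, level with the wall tops. About 3 N per mm, 16 N fully down. Let go after the click, the lid rests with the seal about 1 mm down; well squeezed is 3 mm or more; a push of 13 N holds it about 4 mm down.
- bead (a point): Centre of the grey round snap bead in the middle of the box's +x outer wall, 64 mm above the ledge; each of the four walls has one, 50 mm long, standing 5 mm out. The beads spring inwards as the lid's flaps pass.
- lid: Green clip-on lid, 146 x 146 mm, about 0.14 kg, lying right way up on the ledge. Origin at its centre, level with the lower edges of its four clip flaps, z up. Plate underside 26.5 mm and plate top 31.5 mm above the origin. Fits the box in any of the four square yaws, about 3 mm play each way.
- lid_grip (a point): Middle of the white bar grip on the lid, 44.5 mm above the lid's origin. The bar is 14 mm thick along the lid's x, 50 mm long along the lid's y and rises 26 mm from the plate, its top 57.5 mm above the lid's origin.
- lid_seat (a point): Point on the box axis 53.5 mm above the ledge: where the lid's origin comes when fully down. On the way down the flaps meet the beads about 13 mm above it, the push rises to a peak of 12 to 18 N about 11 mm above it, then drops to nothing (the click) by about 8 mm above and the lid is drawn down; the plate meets the seal 5 mm above it.
- jar_amber: Amber glass jar, round, 48 mm across and 42 mm high, with a round orange knob 20 mm across and 22 mm high on top (64 mm in all), about 0.13 kg. Origin under its centre, z up. Starts on the turntable.
- jar_green: Green glass jar of the same size and shape, with a blue knob 20 mm across. Starts on the turntable.
- turntable: Low wooden turntable, disc 170 mm across, top 25 mm above the ledge, base fixed, the disc turns stiffly. Origin on the ledge under its centre. The jars stand 42 mm either side of its centre.
- carton_a: Cardboard carton 28 x 108 x 36 (high) mm inside the box along its +x wall, origin under its centre; it stays there.
- carton_b: Cardboard carton 28 x 108 x 36 (high) mm inside the box along its -x wall, origin under its centre; it stays there.
- dish: White ceramic feeding dish, 84 mm across, 30 high, origin under its centre. Leave alone.
- scoop: Blue plastic scoop, 24 mm high, cup 50 x 40 mm around its origin, handle 115 mm towards its -x. Leave alone.
- tweezers: Steel tweezers lying flat, 125 mm long along x, 6 high, origin at the middle. Leave alone.
- conditioner: Closed bottle, 54 mm across, 150 high, origin under its centre. Leave alone.
- magnet: Black algae magnet with a red grip, 70 x 45 x 38 mm, origin under its centre. Leave alone.
- cup: Clear plastic cup, 64 mm across, 70 high, origin under its centre. Leave alone.
There are look-alikes about, which are no part of the job. What is shaped like the jar_green but pink or turquoise is not meant.

How it is judged:
By the outcome, as a careful person would: the job done as asked, in the order asked, and still so for the second after the job is handed in, while the arm keeps its last pose, push and grip.
It also fails if it takes over 67 s, if anything falls off the work surface, if the arm or the gripper's body presses on something with over 40 N, if the wrist force passes 120 N, or if a joint passes its speed limit or range.

ROBOT

A 7-joint arm with a two-finger parallel gripper is mounted at the origin on the work surface. World frame = base frame: x ahead of the robot, y to its left, z up, the work surface at z = 0. Lengths are in m, angles in rad, forces in N, time in s.
With the tool pointing down it reaches from about 0.4 to 0.85 m from the base axis. Payload 10.4 kg.
Tool frame: the origin (TCP) lies between the finger pads; the fingertips stand 22 mm ahead of it and the grasp point (between the pads) lies 3 mm ahead of it (r.nose_length is the distance from the TCP to the fingertips, in m); z points along the fingers, y is the line along which they close (so a half turn about z gives the same grasp; the last joint's range is limited). The gripper opens to 87 mm and grips with 3 to 60 N. Pads are 19 mm wide; open, the fingers measure 117 mm over their backs; the gripper's body (75 mm by 190 mm) begins 51 mm behind the grasp point.
Start: joints at [1.149, 0.332, -0.065, 1.46, 0.022, 1.35, -0.088], TCP at [0.243, -0.576, 0.245] pointing down, gripper open.
Joint ranges: [-2.6, 2.6], [-0.5, 2.12], [-1.47, 1.34], [0.16, 2.42], [-1.27, 4.41], [0.06, 2.06], [-2.6, 2.6]. Speed limits (rad/s): [2.22, 2.22, 2.79, 2.79, 3.14, 3.14, 3.14].

INTERFACE

Orientations are given as a unit quaternion [x, y, z, w].
In Python, from bench import readout, cams, r gives the robot as it stands. The module is installed in compiled form; this text tells all that it offers.
- The arm moves only by the tool step_arm, never from a script. Its argument "deltas" is a list that holds one entry, the list of rows, each a list of 7 numbers: the turn, a rotation vector about the tool's x, y, z in rad, then the shift along the tool's x, y, z in m, then the opening in per cent of the stroke, from 0 (shut) to 100 (fully open). A call has 1 to 20 rows; each row is the pose to reach, as a shift and turn from the pose commanded when the call began, along the tool's axes at that moment; what a row does not reach only later rows make up. A row lasts 1/8 s, in which the tool goes at most 62.5 mm and 10.7 degrees, less where a joint would pass 70% of its speed; a pose out of reach is approached as far as the arm can. A call with a gripper value outside its range is refused whole. The fingers move at their own pace and stop on an object; "squeeze" is the grip in N (left out, the last holds). Time passes only in rows, so rows that repeat a pose let the fingers close. It gives the time, the measured TCP pose, the force, the opening and the grip force at its end, in the units of the state.
- readout.read_state(): the state, without advancing time (a new reading comes with each control period).
- cams.camera(name): name is "side" or "top" or "wrist"; returns a dict with "img" (384x512x3 uint8, red, green, blue), "fx", "fy", "cx", "cy" (pixels), "k1" (the pictures are not rectified: a ray, as slopes to the right and down, at radius r is drawn at 1 + k1 r^2 times it, then the intrinsics apply), "origin" and "rotation" of the camera in the world; the wrist camera has in their place "T_tool_cam" (4x4, takes a point from camera to tool coordinates, whose origin is the TCP and whose axes are the flange's). Camera axes: x right, y up, looking along -z (the intrinsics and any distortion apply to the point x, -y, -z); pixel columns grow to the right and rows downward; lengths in m; the calibration is good to about 2 mm. A picture is of the moment at which its call begins: read the wrist's pose just before it. There is no depth.
- r.close_job(): hands the job in; it is judged then, once.
The state is a dict: "time": time; "joint_positions": joint angles; "joint_vel": joint speeds; "joint_torque": joint torques, N m; "ee_pos": TCP position; "eef_rot": TCP orientation; "ft_force": force on the tool from outside, world axes, zero at the start; "torque": the same for the moment, N m; "width": finger opening in m; "grip_force": force on a finger pad.
Only numpy, scipy, OpenCV 4.12 (cv2) and the standard library are available. Lean on these libraries where they do the work, as an engineer would, in place of code of your own. Each camera call takes 0.05 s, during which the arm holds its last target. There are 200 camera calls.

## Working session

There is one attempt and no reset: what is moved stays moved. The work goes in short steps, Python scripts to look and compute and a tool call to move; the robot and the scene stay as the last step left them, time stands still between calls to the robot, and variables do not carry over. Pictures are saved under pics/ and viewed, at most 10 in all, crops included, and the job is handed in when it is done.

Besides the shell and the picture viewer there is one more tool, called as name([rows], argument=value, ...), one row to a line, values as JSON. step_arm: Moves the arm, as the interface text tells. Its arguments: {"type":"object","properties":{"deltas":{"type":"array"},"squeeze":{"type":"number"}},"required":["deltas"]}

```bash
mkdir -p pics; cat > h.py <<'E'
import numpy as np, cv2
from bench import readout, cams, r
from scipy.spatial.transform import Rotation as R
def cam(name):
    s=readout.read_state(); c=cams.camera(name)
    if name=='wrist':
        T=np.eye(4); T[:3,:3]=R.from_quat(s['eef_rot']).as_matrix(); T[:3,3]=s['ee_pos']
        T=T@np.array(c['T_tool_cam']); c['o']=T[:3,3]; c['R']=T[:3,:3]
    else:
        c['o']=np.array(c['origin']); c['R']=np.array(c['rotation'])
    return c
def ray(c,u,v):
    K=np.array([[c['fx'],0,c['cx']],[0,c['fy'],c['cy']],[0,0,1.]])
    p=cv2.undistortPoints(np.array([[[u,v]]],float),K,np.array([c['k1'],0,0,0.]))[0,0]
    d=c['R']@np.array([p[0],-p[1],-1]); return c['o'],d/np.linalg.norm(d)
def onz(c,u,v,z):
    o,d=ray(c,u,v); return o+d*(z-o[2])/d[2]
def save(c,fn,up=1.5):
    cv2.imwrite(fn,cv2.resize(c['img'][:,:,::-1],None,fx=up,fy=up))
E
python3 - <<'E'
from h import *
a=cam('top');b=cam('side')
save(a,'pics/top.png');save(b,'pics/side.png')
print(a['o'],a['R'],b['o'],b['R'],a['fx'],a['k1']); print(readout.read_state())
E
```

```text
[0.30699809 0.06513542 1.34432407] [ 0.06845546 -0.07037601 -0.6968833   0.71043278] [0.13787444 0.68729321 0.78670705] [-0.12455629  0.38614142  0.87711307 -0.25700817] 475.11139613591405 -0.07774437853984399
{'time': 0.1, 'joint_positions': array([ 1.14941408,  0.33278531, -0.06469923,  1.46088834,  0.02160659,
        1.34989506, -0.0884849 ]), 'joint_vel': array([-0.00149192, -0.00184131,  0.00054889, -0.00249552,  0.00102095,
        0.00042918, -0.00035111]), 'joint_torque': array([ 1.65097244e-03, -6.24547434e+01,  2.48842308e-02, -3.90722179e+01,
       -6.14157482e-02,  3.65739560e-02,  1.76258422e-04]), 'ee_pos': array([ 0.24255162, -0.57565631,  0.24383327]), 'eef_rot': array([ 9.80183625e-01,  1.98090010e-01, -1.59036571e-04, -6.20124180e-04]), 'ft_force': array([-0.10487928,  0.24133437,  0.07152054]), 'torque': array([-0.00893997, -0.02570955,  0.0089366 ]), 'grip_force': 0.0, 'width': 0.08698913634342818}
```

View pics/top.png

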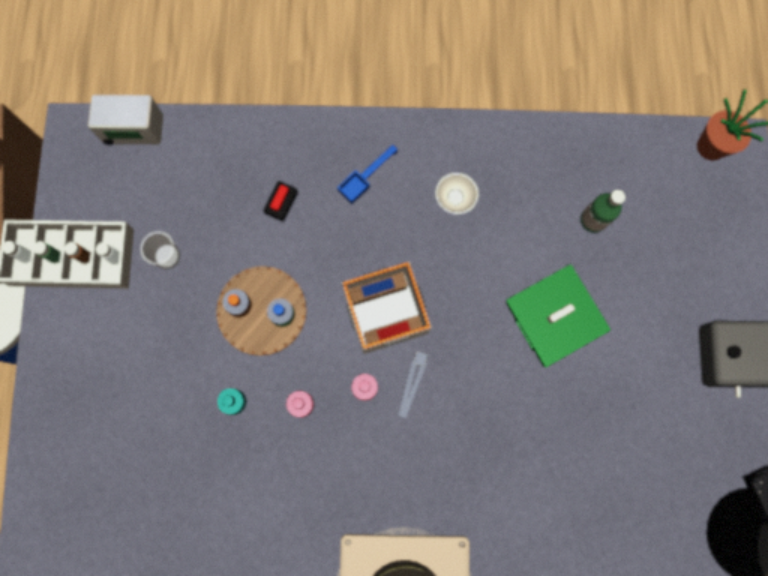

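View pics/side.png

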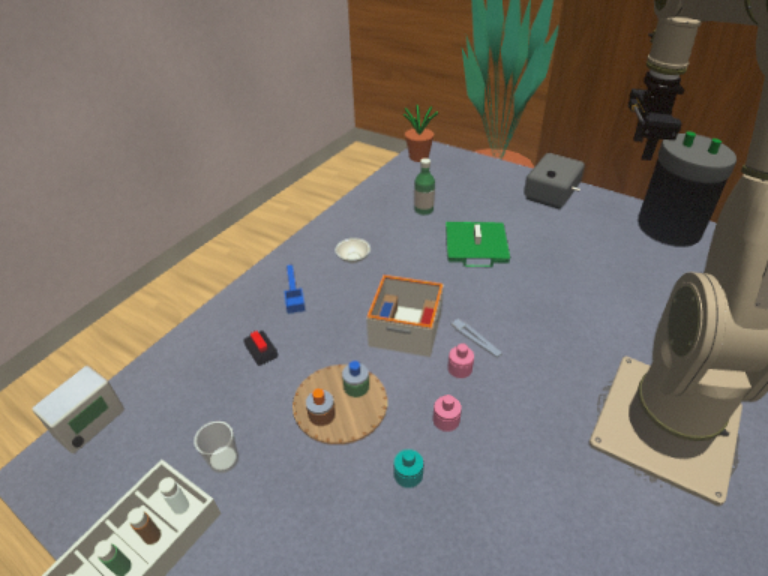

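The top view (scaled 1.5x) shows the turntable at (262,310) with the orange-knobbed jar at (235,300) and the blue-knobbed jar at (280,311). The box is at (387,306) with its lane roughly along world y, and the lid is at (558,314) with its bar. The pink and turquoise look-alikes stand nearer the robot. The side view agrees.

```bash
sed -i "s/c\['R'\]=np.array(c\['rotation'\])/c['R']=R.from_quat(c['rotation']).as_matrix()/" h.py
cat >> h.py <<'E'
def mask(c,lo,hi):
    return cv2.inRange(cv2.cvtColor(c['img'],cv2.COLOR_RGB2HSV),np.array(lo),np.array(hi))
def blob(m):
    n,l,st,ce=cv2.connectedComponentsWithStats(m); i=1+np.argmax(st[1:,4]); return ce[i],st[i,4],(l==i).astype(np.uint8)
def square(c,m,z):
    k=max(cv2.findContours(m,cv2.RETR_EXTERNAL,cv2.CHAIN_APPROX_NONE)[0],key=cv2.contourArea)[:,0]
    P=np.array([onz(c,u,v,z)[:2] for u,v in k]); return cv2.minAreaRect((P*1000).astype(np.float32))
E
python3 - <<'E'
from h import *
c=cam('top')
print(R.from_matrix(c['R']).as_euler('xyz'))
def crop(m,x0,x1,y0,y1):
    o=np.zeros_like(m);o[y0:y1,x0:x1]=m[y0:y1,x0:x1];return o
org=crop(mask(c,[5,120,120],[16,255,255]),145,175,185,215)
p,a,_=blob(org);print('amber',a,p,onz(c,*p,.085))
blu=crop(mask(c,[100,130,80],[125,255,255]),175,200,190,220)
p,a,_=blob(blu);print('green',a,p,onz(c,*p,.085))
fr=crop(mask(c,[5,100,100],[18,255,255]),220,295,165,240)
print('box',square(c,cv2.morphologyEx(fr,cv2.MORPH_CLOSE,np.ones((3,3))),.085))
g=mask(c,[45,120,50],[75,255,255]); g=crop(g,330,415,170,250)
print('lid',square(c,blob(g)[2],.0315))
w=crop(mask(c,[0,0,170],[180,60,255]),350,400,190,225)
p,a,m=blob(w);print('grip',a,p,onz(c,*p,.055),square(c,m,.0575))
for n,(u,v) in dict(pinkR=(364,387),pinkL=(299,404),turq=(230,401),tt=(262,310),tw=(414,385),cup=(158,250)).items(): print(n,onz(c,u/1.5,v/1.5,.03))
E
```

```text
[ 0.19662022 -0.00458394 -1.55199325]
amber 41 [155.3902439  199.82926829] [0.52546686 0.31578902 0.085     ]
green 37 [185.2972973  206.13513514] [0.50990613 0.23414684 0.085     ]
box ((522.6619262695312, 41.02545166015625), (128.51095581054688, 128.69537353515625), 19.261674880981445)
lid ((517.7169799804688, -281.0892639160156), (143.40103149414062, 147.62921142578125), 29.805936813354492)
grip 91 [374.48351648 208.10989011] [ 0.51923307 -0.28400384  0.055     ] ((519.010498046875, -283.5263366699219), (14.605506896972656, 48.45136260986328), 30.121681213378906)
pinkR [0.37768093 0.07762219 0.03      ]
pinkL [0.34442203 0.19553849 0.03      ]
turq [0.34695692 0.3221546  0.03      ]
tt [0.51665117 0.27134098 0.03      ]
tw [ 0.3830264  -0.01392218  0.03      ]
cup [0.62845418 0.47671493 0.03      ]
```

```bash
cat >> h.py <<'E'
def go(x,y,z,psi):
    s=readout.read_state(); A=R.from_quat(s['eef_rot']); T=R.from_euler('z',psi,degrees=True)*R.from_euler('x',np.pi)
    print('at',s['time'],np.round(s['ee_pos'],4),'psi',np.round((A*R.from_euler('x',np.pi)).as_euler('zyx',degrees=True),2),'turn',np.round((A.inv()*T).as_rotvec(),4),'shift',np.round(A.inv().apply(np.array([x,y,z])-s['ee_pos']),4))
E
python3 -c "
from h import *
go(.5,.13,.36,109.3)"
```

```text
at 0.15 [ 0.2426 -0.5757  0.2439] psi [22.85  0.03  0.05] turn [-9.0000e-04 -7.0000e-04 -1.5088e+00] shift [ 0.5113 -0.5505 -0.1155]
```

step_arm([
  [[0,0,-0.18,0.03,-0.03,-0.06,100],[0,0,-0.36,0.07,-0.075,-0.115,60],[0,0,-0.54,0.11,-0.12,-0.115,60],[0,0,-0.72,0.15,-0.16,-0.115,60],[0,0,-0.9,0.19,-0.205,-0.115,60],[0,0,-1.07,0.23,-0.25,-0.115,60],[0,0,-1.24,0.27,-0.295,-0.115,60],[0,0,-1.41,0.31,-0.335,-0.115,60],[0,0,-1.509,0.35,-0.38,-0.115,60],[0,0,-1.509,0.39,-0.42,-0.115,60],[0,0,-1.509,0.43,-0.465,-0.115,60],[0,0,-1.509,0.47,-0.51,-0.115,60],[0,0,-1.509,0.511,-0.55,-0.115,60],[0,0,-1.509,0.511,-0.55,-0.115,60],[0,0,-1.509,0.511,-0.55,-0.115,60]],
])

```text
time: 2.02
ee_pos: [0.5, 0.1288, 0.3592]
eef_rot: [0.578, 0.816, -0.0, -0.0]
ft_force: [-0.1, -0.5, -0.3]
width: 0.0521
grip_force: 0.0
```

```bash
python3 -c "
from h import *
c=cam('wrist');save(c,'pics/w1.png');np.save('w1.npy',c,allow_pickle=True)
go(.5,.13,.36,109.3);print(c['o'],c['R'],c['fx'],c['k1'])"
```

```text
at 2.075 [0.5    0.1281 0.3594] psi [ 1.0923e+02  2.0000e-02 -4.0000e-02] turn [-0.0005  0.0006 -0.0012] shift [ 0.0018  0.0006 -0.0006]
[0.47335297 0.20679909 0.49874178] [[ 9.43719499e-01 -3.15881351e-01 -9.80432473e-02]
 [ 3.30746294e-01  9.00738595e-01  2.81561489e-01]
 [-6.28686811e-04 -2.98142508e-01  9.54521162e-01]] 339.40387899351043 -0.0879713386787051
```

View pics/w1.png

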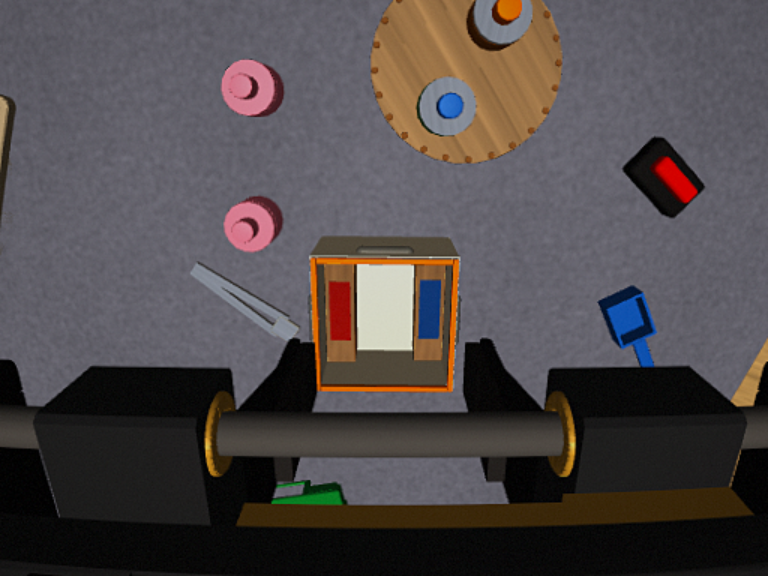

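The wrist view shows the whole box with its orange frame at (385,325), both cartons, and the blue and orange knobs at (451,105) and (508,9). I'm measuring from this picture.

```bash
python3 - <<'E'
from h import *
c=np.load('w1.npy',allow_pickle=True).item()
def crop(m,x0,x1,y0,y1):
    o=np.zeros_like(m);o[y0:y1,x0:x1]=m[y0:y1,x0:x1];return o
fr=crop(mask(c,[5,180,100],[18,255,255]),203,312,165,265)
print('box',square(c,cv2.morphologyEx(fr,cv2.MORPH_CLOSE,np.ones((3,3))),.085))
for n,(u,v) in dict(a=(313,259),b=(458,258),c=(453,390),d=(319,390)).items(): print(n,onz(c,u/1.5,v/1.5,.085))
p,a,m=blob(crop(mask(c,[100,150,60],[125,255,255]),285,315,55,85));print('green',p*1.5,a,onz(c,*p,.085),square(c,m,.087)[:2])
p,a,m=blob(crop(mask(c,[5,180,100],[18,255,255]),320,355,0,20));print('amber',p*1.5,a,onz(c,*p,.085))
# carton inner edges at z=.041
for n,(u,v) in dict(r=(355,310),b=(415,310)).items(): print(n,onz(c,u/1.5,v/1.5,.041))
E
```

```text
box ((524.891845703125, 43.631797790527344), (125.83325958251953, 125.03985595703125), 19.28414535522461)
a [0.44859323 0.08224985 0.085     ]
b [0.5634105  0.12342421 0.085     ]
c [0.60537613 0.00571433 0.085     ]
d [ 0.48936564 -0.03502783  0.085     ]
green [449.75442478 104.95353982] 226 [0.51255819 0.23586913 0.085     ] ((512.5574340820312, 235.71563720703125), (18.641786575317383, 17.914138793945312))
amber [508.41   8.52] 200 [0.52911916 0.3166917  0.085     ]
r [0.498683   0.03388038 0.041     ]
b [0.55299384 0.05293466 0.041     ]
```

```bash
python3 -c "
from h import *
go(.511,.235,.14,109.3);go(.511,.235,.091,109.3)"
```

```text
at 2.075 [0.5    0.1281 0.3594] psi [ 1.0923e+02  2.0000e-02 -4.0000e-02] turn [-0.0005  0.0006 -0.0012] shift [0.0974 0.0457 0.2193]
at 2.075 [0.5    0.1281 0.3594] psi [ 1.0923e+02  2.0000e-02 -4.0000e-02] turn [-0.0005  0.0006 -0.0012] shift [0.0974 0.0457 0.2683]
```

step_arm([
  [[0,0,0,0.03,0.015,0.045,60],[0,0,0,0.06,0.03,0.09,60],[0,0,0,0.09,0.045,0.14,60],[0,0,0,0.0965,0.0455,0.19,60],[0,0,0,0.0965,0.0455,0.22,60],[0,0,0,0.0965,0.0455,0.22,60],[0,0,0,0.0965,0.0455,0.22,60]],
])

```text
time: 2.95
ee_pos: [0.5121, 0.2348, 0.1412]
eef_rot: [0.579, 0.815, 0.001, 0.001]
ft_force: [0.6, 0.8, 0.6]
width: 0.0521
grip_force: 0.0
```

```bash
python3 -c "
from h import *
c=cam('wrist');save(c,'pics/w2.png')
go(.511,.235,.091,109.3)
m=mask(c,[100,150,60],[125,255,255]);m[:120]=0;m[:,:180]=0;m[:,330:]=0
p,a,m=blob(m);print(p,a,onz(c,*p,.085),square(c,m,.089))
"
```

```text
at 3.0 [0.5122 0.2351 0.1414] psi [ 1.0923e+02 -1.5000e-01  2.0000e-02] turn [ 0.0026  0.0006 -0.0012] shift [ 0.0004 -0.0013  0.0504]
[259.8832853  220.17723343] 694 [0.51294005 0.23505936 0.085     ] ((512.4446411132812, 236.65496826171875), (18.365144729614258, 18.501028060913086), 19.15424919128418)
```

View pics/w2.png

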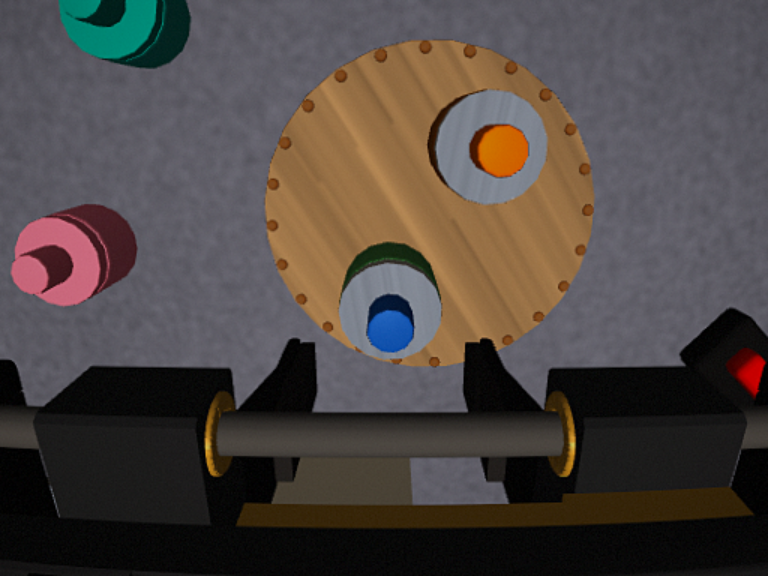

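The blue knob is centred between the fingers at (390,327), so I go down and grip it.

step_arm([
  [[0,0,0,0,0,0.03,60],[0,0,0,0,0,0.05,60],[0,0,0,0,0,0.05,60],[0,0,0,0,0,0.05,10],[0,0,0,0,0,0.05,5],[0,0,0,0,0,0.05,5],[0,0,0,0,0,0.05,5],[0,0,0,0,0,0.05,5],[0,0,0,0,0,0.05,5],[0,0,0,0,0,0.05,5]],
], squeeze=25)

```text
time: 4.25
ee_pos: [0.5113, 0.2355, 0.0897]
eef_rot: [0.579, 0.816, 0.0, 0.0]
ft_force: [0.3, 1.0, 2.9]
width: 0.0193
grip_force: 25.1
```

```bash
python3 -c "
from h import *
print(readout.read_state()['width'],readout.read_state()['grip_force'])
e=np.array([-.3303,.9439]);b=np.array([.5245,.0432])
f=b-.028*e;n=b+.028*e;print(f,n)
go(*f,.18,109.3);go(*f,.075,109.3)
"
```

```text
0.019299599715959983 25.096716466359794
[0.5337484 0.0167708] [0.5152516 0.0696292]
at 4.25 [0.5113 0.2355 0.0897] psi [ 1.0931e+02 -2.0000e-02  1.0000e-02] turn [0.0004 0.     0.0001] shift [-0.2139 -0.0511 -0.0903]
at 4.25 [0.5113 0.2355 0.0897] psi [ 1.0931e+02 -2.0000e-02  1.0000e-02] turn [0.0004 0.     0.0001] shift [-0.2139 -0.0511  0.0147]
```

step_arm([
  [[0,0,0,0,0,-0.03,5],[0,0,0,0,0,-0.07,5],[0,0,0,-0.03,-0.008,-0.09,5],[0,0,0,-0.07,-0.017,-0.09,5],[0,0,0,-0.11,-0.027,-0.09,5],[0,0,0,-0.15,-0.037,-0.09,5],[0,0,0,-0.19,-0.046,-0.09,5],[0,0,0,-0.214,-0.051,-0.09,5],[0,0,0,-0.214,-0.051,-0.09,5],[0,0,0,-0.214,-0.051,-0.09,5]],
])

```text
time: 5.5
ee_pos: [0.5334, 0.0175, 0.1794]
eef_rot: [0.578, 0.816, 0.0, -0.0]
ft_force: [-0.9, 0.5, -0.9]
width: 0.0193
grip_force: 25.1
```

```bash
python3 -c "
from h import *
c=cam('wrist');save(c,'pics/w3.png')
go(.5337,.0168,.07,109.3)
fr=mask(c,[5,180,100],[18,255,255])
for v in (160,180,200,220):
  x=np.flatnonzero(fr[v]);print(v,x.min() if len(x) else 0,x.max() if len(x) else 0)
"
```

```text
at 5.55 [0.5334 0.0178 0.1794] psi [1.094e+02 2.000e-02 2.000e-02] turn [-0.0002 -0.0005  0.0018] shift [-0.0011 -0.      0.1094]
160 172 348
180 173 346
200 175 344
220 176 342
```

View pics/w3.png

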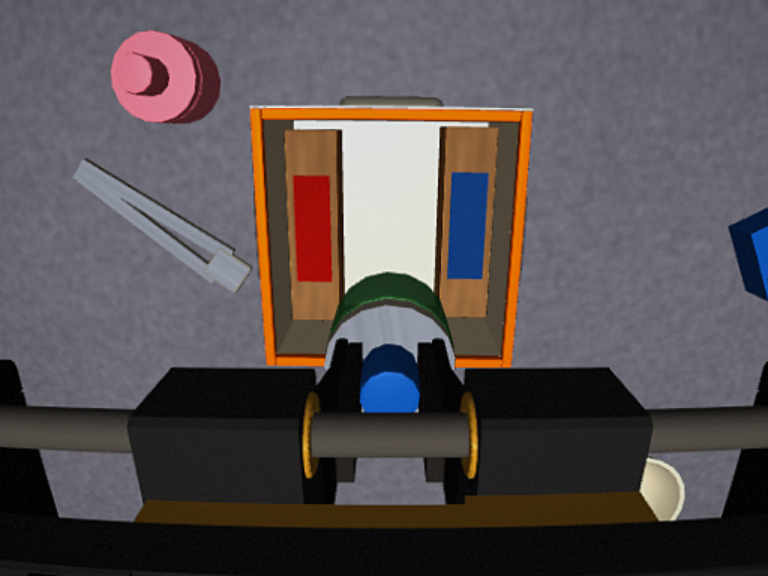

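The jar hangs centred over the lane: the frame's mid-column is 389 and the gripper is at 390. I lower it now.

step_arm([
  [[0,0,0,-0.001,0,0.03,5],[0,0,0,-0.001,0,0.06,5],[0,0,0,-0.001,0,0.085,5],[0,0,0,-0.001,0,0.1,5],[0,0,0,-0.001,0,0.106,5],[0,0,0,-0.001,0,0.1085,5],[0,0,0,-0.001,0,0.1085,5]],
])

```text
time: 6.42
ee_pos: [0.5344, 0.0157, 0.0716]
eef_rot: [0.578, 0.816, 0.0, 0.0]
ft_force: [0.5, 0.1, -1.3]
width: 0.0194
grip_force: 25.1
```

step_arm([
  [[0,0,0,0,0,0.001,5],[0,0,0,0,0,0.0015,5],[0,0,0,0,0,0.0015,45],[0,0,0,0,0,0.0015,45],[0,0,0,0,0,0.0015,45],[0,0,0,0,0,0.0015,45],[0,0,0,0,0,-0.03,45],[0,0,0,0,0,-0.08,45],[0,0,0,0,0,-0.108,45],[0,0,0,0,0,-0.108,45]],
])

```text
time: 7.68
ee_pos: [0.5352, 0.0158, 0.1812]
eef_rot: [0.579, 0.816, 0.001, 0.002]
ft_force: [-0.1, 0.3, 0.0]
width: 0.0392
grip_force: 0.0
```

```bash
python3 -c "
from h import *
go(.5278,.317,.14,109.3)
"
```

```text
at 7.675 [0.5352 0.0158 0.1812] psi [ 1.093e+02 -2.300e-01 -4.000e-02] turn [0.0035 0.002  0.    ] shift [0.2868 0.0924 0.0409]
```

step_arm([
  [[0,0,0,0.03,0.01,0,50],[0,0,0,0.07,0.022,0,60],[0,0,0,0.12,0.038,0,60],[0,0,0,0.17,0.055,0,60],[0,0,0,0.22,0.07,0.01,60],[0,0,0,0.26,0.084,0.03,60],[0,0,0,0.287,0.0925,0.041,60],[0,0,0,0.287,0.0925,0.041,60],[0,0,0,0.287,0.0925,0.041,60]],
])

```text
time: 8.8
ee_pos: [0.5265, 0.3161, 0.1374]
eef_rot: [0.579, 0.816, -0.001, 0.0]
ft_force: [-0.1, -0.7, -0.1]
width: 0.0523
grip_force: 0.0
```

```bash
python3 -c "
from h import *
c=cam('wrist')
m=mask(c,[5,180,100],[18,255,255]);m[:120]=0;m[:,180:330]*=1;m[:,:180]=0;m[:,330:]=0
p,a,m=blob(m);print(p*1.5,a,onz(c,*p,.085));q=onz(c,*p,.085)
go(q[0],q[1],.09,109.3)
"
```

```text
[393.54108635 333.44707521] 718 [0.52862236 0.31702386 0.085     ]
at 8.85 [0.5269 0.3157 0.1378] psi [ 1.0923e+02 -0.0000e+00 -5.0000e-02] turn [-0.0002  0.0009 -0.0012] shift [0.0007 0.002  0.0478]
```

step_arm([
  [[0,0,0,0.001,0.002,0.025,60],[0,0,0,0.001,0.002,0.048,60],[0,0,0,0.001,0.002,0.048,60],[0,0,0,0.001,0.002,0.048,10],[0,0,0,0.001,0.002,0.048,5],[0,0,0,0.001,0.002,0.048,5],[0,0,0,0.001,0.002,0.048,5],[0,0,0,0.001,0.002,0.048,5],[0,0,0,0.001,0.002,0.048,5],[0,0,0,0.001,0.002,0.048,5]],
], squeeze=25)

```text
time: 10.1
ee_pos: [0.528, 0.3188, 0.0902]
eef_rot: [0.578, 0.816, 0.0, 0.0]
ft_force: [-1.4, -0.9, 2.6]
width: 0.019
grip_force: 25.0
```

```bash
python3 -c "
from h import *
go(.5153,.0698,.18,109.3)
"
```

```text
at 10.1 [0.528  0.3188 0.0902] psi [ 1.0931e+02 -1.0000e-02  0.0000e+00] turn [0.0002 0.     0.0002] shift [-0.2308 -0.0943 -0.0898]
```

step_arm([
  [[0,0,0,0,0,-0.03,5],[0,0,0,0,0,-0.07,5],[0,0,0,-0.03,-0.012,-0.09,5],[0,0,0,-0.07,-0.029,-0.09,5],[0,0,0,-0.11,-0.045,-0.09,5],[0,0,0,-0.15,-0.061,-0.09,5],[0,0,0,-0.19,-0.078,-0.09,5],[0,0,0,-0.218,-0.089,-0.09,5],[0,0,0,-0.229,-0.0943,-0.09,5],[0,0,0,-0.229,-0.0943,-0.09,5],[0,0,0,-0.229,-0.0943,-0.09,5]],
])

```text
time: 11.48
ee_pos: [0.5146, 0.0731, 0.1801]
eef_rot: [0.578, 0.816, 0.0, -0.0]
ft_force: [0.3, 0.7, -1.1]
width: 0.019
grip_force: 25.0
```

```bash
python3 -c "
from h import *
c=cam('wrist');save(c,'pics/w4.png')
go(.5150,.0715,.07,109.3)
"
```

```text
at 11.525 [0.5146 0.0731 0.1801] psi [ 1.0944e+02 -1.0000e-02  4.0000e-02] turn [ 0.0003 -0.0006  0.0025] shift [-0.0017 -0.0002  0.1101]
```

View pics/w4.png

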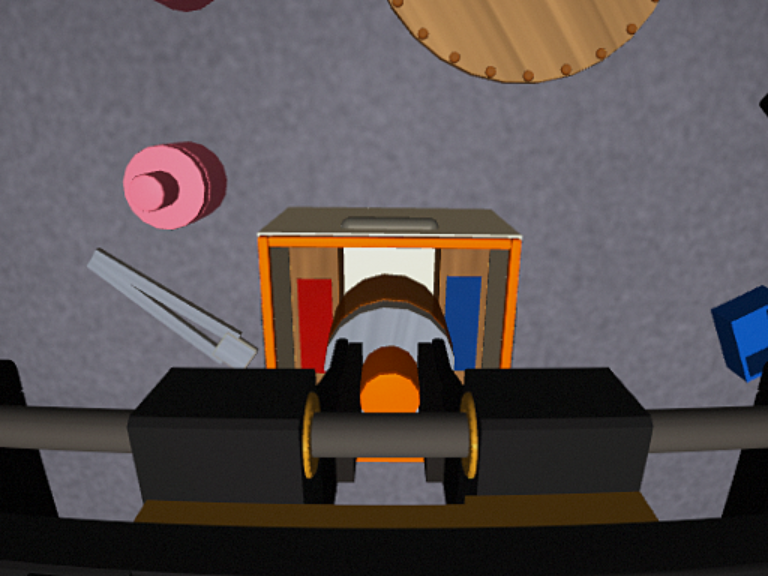

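The amber jar hangs centred in the lane at column 390. The green jar is hidden beneath the gripper. I lower it.

step_arm([
  [[0,0,0,-0.001,0,0.03,5],[0,0,0,-0.001,0,0.06,5],[0,0,0,-0.001,0,0.085,5],[0,0,0,-0.001,0,0.1,5],[0,0,0,-0.001,0,0.1065,5],[0,0,0,-0.001,0,0.109,5],[0,0,0,-0.001,0,0.109,5]],
])

```text
time: 12.4
ee_pos: [0.5155, 0.0706, 0.0716]
eef_rot: [0.578, 0.816, 0.0, 0.0]
ft_force: [-0.9, 0.6, -1.4]
width: 0.0192
grip_force: 25.0
```

step_arm([
  [[0,0,0,0,0,0.001,5],[0,0,0,0,0,0.0015,5],[0,0,0,0,0,0.0015,45],[0,0,0,0,0,0.0015,45],[0,0,0,0,0,0.0015,45],[0,0,0,0,0,0.0015,45],[0,0,0,0,0,-0.03,45],[0,0,0,0,0,-0.08,45],[0,0,0,-0.03,0,-0.13,45],[0,0,0,-0.07,0,-0.17,45],[0,0,0,-0.11,0,-0.21,45],[0,0,0,-0.13,0,-0.23,45],[0,0,0,-0.13,0,-0.23,45]],
])

```text
time: 14.02
ee_pos: [0.5588, -0.0537, 0.3019]
eef_rot: [0.58, 0.815, 0.0, 0.001]
ft_force: [1.3, -0.7, -0.3]
width: 0.0392
grip_force: 0.0
```

```bash
python3 -c "
from h import *
c=cam('wrist');save(c,'pics/w5.png');np.save('w5.npy',c,allow_pickle=True)
go(.519,-.283,.14,120.1)
fr=mask(c,[5,180,100],[18,255,255]);fr=cv2.morphologyEx(fr,cv2.MORPH_CLOSE,np.ones((3,3)))
print(square(c,blob(fr)[2],.085))
"
```

```text
at 14.075 [ 0.558  -0.052   0.3007] psi [ 1.0927e+02 -1.0000e-02  3.0000e-02] turn [ 0.0003 -0.0003 -0.189 ] shift [-0.2052 -0.1131  0.1606]
((525.885009765625, 40.823875427246094), (125.41354370117188, 121.22904205322266), 19.03839874267578)
```

View pics/w5.png

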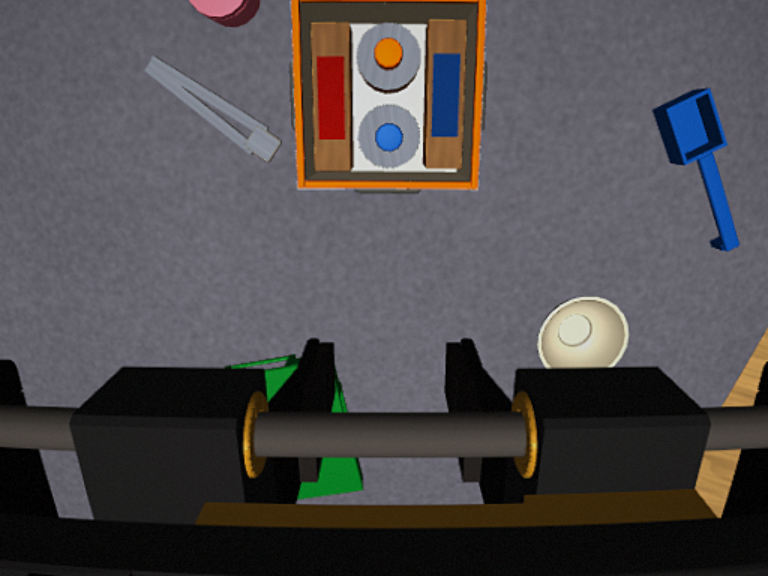

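Both jars stand upright in the lane, with knobs at (388,52) and (389,136), and the cartons are in place. Next is the lid.

step_arm([
  [[0,0,-0.03,-0.03,-0.018,0.01,45],[0,0,-0.06,-0.07,-0.038,0.03,45],[0,0,-0.1,-0.115,-0.062,0.06,45],[0,0,-0.14,-0.155,-0.086,0.09,45],[0,0,-0.189,-0.19,-0.105,0.12,45],[0,0,-0.189,-0.205,-0.113,0.15,45],[0,0,-0.189,-0.205,-0.113,0.16,45],[0,0,-0.189,-0.205,-0.113,0.16,45]],
])

```text
time: 15.08
ee_pos: [0.5194, -0.2806, 0.1407]
eef_rot: [0.498, 0.867, 0.0, -0.001]
ft_force: [0.4, 0.2, -0.4]
width: 0.0392
grip_force: 0.0
```

```bash
python3 -c "
from h import *
c=cam('wrist');save(c,'pics/w6.png')
w=mask(c,[0,0,150],[180,60,255]);w[:150]=0;w[:,:190]=0;w[:,330:]=0
p,a,m=blob(w);print(a,p*1.5,onz(c,*p,.0575),square(c,m,.0575))
g=mask(c,[45,120,50],[75,255,255]);print('lid',square(c,blob(cv2.morphologyEx(g|m*255,cv2.MORPH_CLOSE,np.ones((5,5))))[2],.0315))
go(.519,-.283,.055,120.1)
"
```

```text
1057 [389.74597919 309.17738884] [ 0.52045838 -0.28080073  0.0575    ] ((520.7689819335938, -281.7873840332031), (12.254040718078613, 47.08565902709961), 30.272642135620117)
lid ((520.3345336914062, -280.56787109375), (144.31268310546875, 141.94256591796875), 29.89130210876465)
at 15.125 [ 0.52   -0.2809  0.1417] psi [ 1.2029e+02 -4.0000e-02  3.0000e-02] turn [ 0.0009 -0.0001  0.0034] shift [-0.0013 -0.002   0.0867]
```

View pics/w6.png

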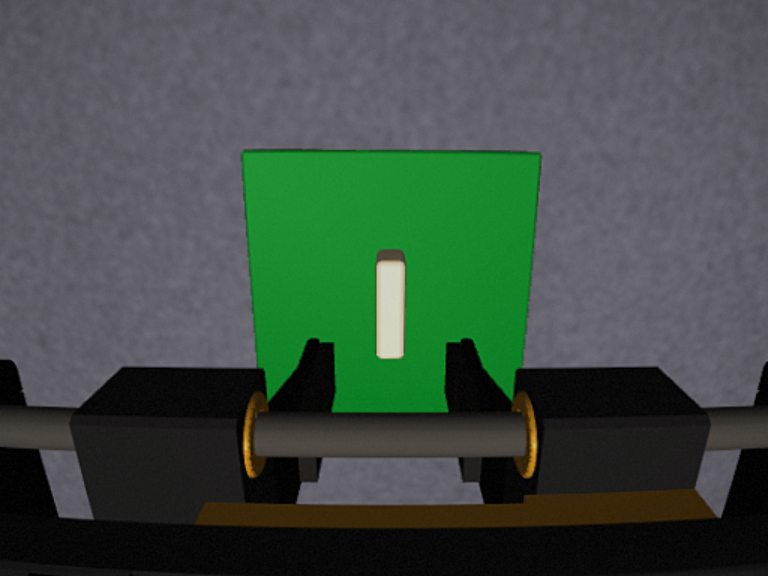

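step_arm([
  [[0,0,0,-0.001,0,0.04,45],[0,0,0,-0.001,0,0.075,45],[0,0,0,-0.001,0,0.084,45],[0,0,0,-0.001,0,0.087,45],[0,0,0,-0.001,0,0.087,45]],
])

```text
time: 15.75
ee_pos: [0.5207, -0.284, 0.0556]
eef_rot: [0.499, 0.867, 0.0, 0.001]
ft_force: [0.1, -0.5, -0.1]
width: 0.0393
grip_force: 0.0
```

step_arm([
  [[0,0,0,0.001,0,0.001,45],[0,0,0,0.001,0,0.001,5],[0,0,0,0.001,0,0.001,0],[0,0,0,0.001,0,0.001,0],[0,0,0,0.001,0,0.001,0],[0,0,0,0.001,0,0.001,0],[0,0,0,0.001,0,0.001,0],[0,0,0,0.001,0,0.001,0]],
], squeeze=50)

```text
time: 16.75
ee_pos: [0.52, -0.2833, 0.054]
eef_rot: [0.499, 0.867, 0.0, 0.001]
ft_force: [0.7, 0.8, 6.1]
width: 0.0139
grip_force: 50.9
```

```bash
python3 -c "
from h import *
go(.525,.0435,.17,109.2)
"
```

```text
at 16.75 [ 0.52   -0.2833  0.054 ] psi [ 1.2014e+02 -1.0000e-01 -5.0000e-02] turn [0.0013 0.0015 0.1909] shift [ 0.2799  0.1685 -0.1163]
```

step_arm([
  [[0,0,0,0,0,-0.03,0],[0,0,0,0,0,-0.07,0],[0,0,0.02,0.02,0.012,-0.11,0],[0,0,0.05,0.05,0.03,-0.136,0],[0,0,0.08,0.085,0.051,-0.136,0],[0,0,0.11,0.12,0.072,-0.136,0],[0,0,0.14,0.155,0.093,-0.136,0],[0,0,0.17,0.19,0.115,-0.136,0],[0,0,0.191,0.225,0.136,-0.136,0],[0,0,0.191,0.255,0.154,-0.136,0],[0,0,0.191,0.272,0.164,-0.136,0],[0,0,0.191,0.279,0.1685,-0.136,0],[0,0,0.191,0.279,0.1685,-0.136,0],[0,0,0.191,0.279,0.1685,-0.136,0]],
])

```text
time: 18.5
ee_pos: [0.5249, 0.0416, 0.1889]
eef_rot: [0.58, 0.815, -0.0, 0.0]
ft_force: [-0.6, 0.5, -1.1]
width: 0.0138
grip_force: 50.8
```

```bash
python3 -c "
from h import *
c=cam('wrist')
go(.525+.33*.0011,.0435-.944*.0011,.14,109.2)
d=cam('side');im=np.vstack([cv2.resize(c['img'][:200],(640,250)),cv2.resize(d['img'][150:260,180:340],(480,330))[:, :480] if 0 else cv2.resize(d['img'][140:280,200:400],(640,330))]);cv2.imwrite('pics/w7.png',im[:,:,::-1])
g=mask(c,[45,120,50],[75,255,255]);w=mask(c,[0,0,150],[180,60,255]);w[:150]=0;w[:,:190]=0;w[:,330:]=0
z=readout.read_state()['ee_pos'][2]
q=square(c,blob(cv2.morphologyEx(g|blob(w)[2]*255,cv2.MORPH_CLOSE,np.ones((5,5))))[2],z-.054+.0315);print('lid',q)
"
```

```text
at 18.55 [0.5249 0.0416 0.1889] psi [ 1.091e+02  1.000e-02 -2.000e-02] turn [-0.0003  0.0003 -0.0018] shift [0.0007 0.0007 0.0489]
lid ((516.1617431640625, 68.1442642211914), (143.69830322265625, 91.22189331054688), 19.05784797668457)
```

View pics/w7.png

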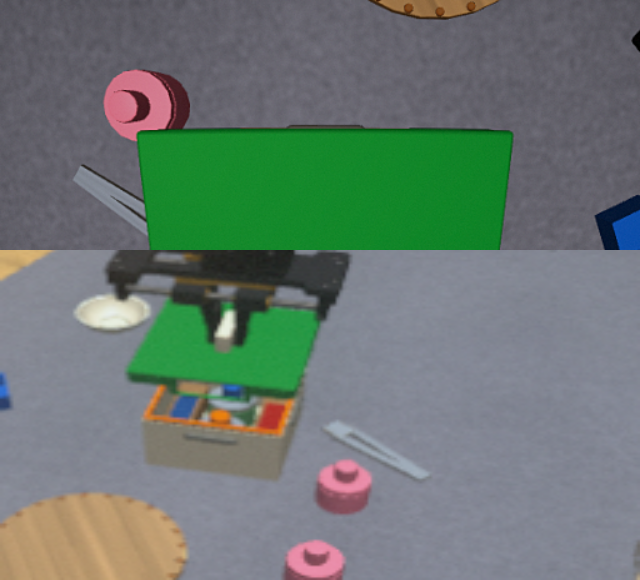

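The lid is held level and square over the box; its far edge and midline agree with the box to about 1 mm. I lower it.

step_arm([
  [[0,0,-0.0018,0.0007,0.0007,0.02,0],[0,0,-0.0018,0.0007,0.0007,0.04,0],[0,0,-0.0018,0.0007,0.0007,0.05,0],[0,0,-0.0018,0.0007,0.0007,0.056,0],[0,0,-0.0018,0.0007,0.0007,0.062,0],[0,0,-0.0018,0.0007,0.0007,0.062,0]],
])

```text
time: 19.35
ee_pos: [0.5252, 0.0437, 0.1269]
eef_rot: [0.579, 0.816, -0.0, -0.0]
ft_force: [0.5, 0.3, -1.0]
width: 0.0137
grip_force: 50.8
```

step_arm([
  [[0,0,0,0,0,0.003,0],[0,0,0,0,0,0.005,0],[0,0,0,0,0,0.0065,0],[0,0,0,0,0,0.0075,0],[0,0,0,0,0,0.008,0],[0,0,0,0,0,0.008,0]],
])

```text
time: 20.1
ee_pos: [0.5257, 0.0432, 0.1201]
eef_rot: [0.579, 0.815, -0.0, 0.001]
ft_force: [-3.7, -3.2, 10.9]
width: 0.0137
grip_force: 51.1
```

step_arm([
  [[0,0,0,-0.0005,-0.001,0,0],[0,0,0,-0.0005,-0.001,0.001,0],[0,0,0,-0.0005,-0.001,0.002,0],[0,0,0,-0.0005,-0.001,0.002,0]],
])

```text
time: 20.6
ee_pos: [0.5254, 0.0427, 0.1184]
eef_rot: [0.579, 0.815, 0.0, 0.001]
ft_force: [-3.2, -1.8, 11.7]
width: 0.0139
grip_force: 51.5
```

step_arm([
  [[0,0,0,0,-0.0007,0.001,0],[0,0,0,0,-0.0007,0.002,0],[0,0,0,0,-0.0007,0.003,0],[0,0,0,0,-0.0007,0.003,0]],
])

```text
time: 21.1
ee_pos: [0.5244, 0.0424, 0.1141]
eef_rot: [0.579, 0.816, 0.0, 0.001]
ft_force: [4.5, -1.2, -3.0]
width: 0.0137
grip_force: 51.0
```

step_arm([
  [[0,0,0,0,0.0006,0.001,0],[0,0,0,0,0.0006,0.002,0],[0,0,0,0,0.0006,0.003,0],[0,0,0,0,0.0006,0.004,0],[0,0,0,0,0.0006,0.004,0]],
])

```text
time: 21.72
ee_pos: [0.5243, 0.0426, 0.1104]
eef_rot: [0.579, 0.816, -0.0, 0.0]
ft_force: [-0.9, -3.6, 5.3]
width: 0.0139
grip_force: 51.9
```

step_arm([
  [[0,0,0,-0.0004,0,0.001,0],[0,0,0,-0.0004,0,0.002,0],[0,0,0,-0.0004,0,0.0026,0],[0,0,0,-0.0004,0,0.0026,0],[0,0,0,-0.0004,0,0.0026,0]],
])

```text
time: 22.35
ee_pos: [0.5244, 0.0426, 0.1083]
eef_rot: [0.579, 0.816, -0.0, 0.0]
ft_force: [-4.3, -3.9, 12.6]
width: 0.0135
grip_force: 52.5
```

```bash
python3 -c "
from h import *
d=cam('side');t=cam('top');im=np.vstack([cv2.resize(t['img'][150:260,180:320],(560,290)),cv2.resize(d['img'][165:255,220:340],(560,310))]);cv2.imwrite('pics/w8.png',im[:,:,::-1])
s=readout.read_state();print(s['time'],s['ee_pos'],s['ft_force']);go(0,0,0,109.2)
"
```

```text
22.45 [0.52440649 0.04260345 0.10830142] [-3.22570899 -3.23498232 11.96379051]
at 22.45 [0.5244 0.0426 0.1083] psi [ 1.093e+02  1.000e-02 -4.000e-02] turn [-0.0004  0.0006  0.0018] shift [ 0.1332 -0.509   0.1084]
```

View pics/w8.png

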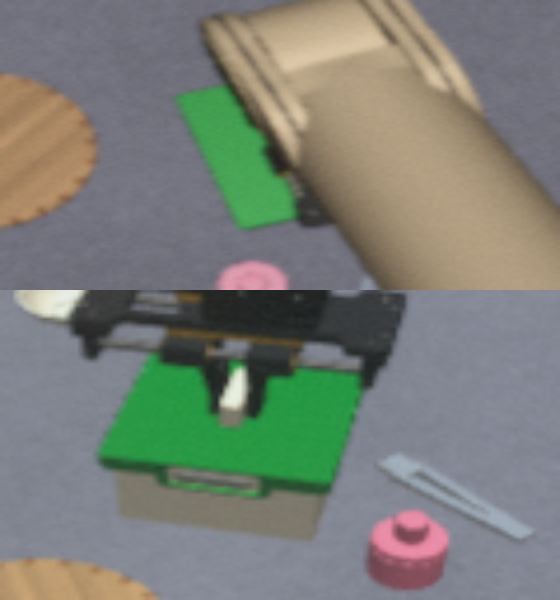

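The lid sits level on the box with its flap over the bead at (215,480), and the gripper is pressing at about 12 N with the seal about 4 mm down. I hold briefly to check it stays steady.

step_arm([
  [[0,0,0,0,-0.0003,0.0002,0],[0,0,0,0,-0.0003,0.0002,0],[0,0,0,0,-0.0003,0.0002,0],[0,0,0,0,-0.0003,0.0002,0],[0,0,0,0,-0.0003,0.0002,0],[0,0,0,0,-0.0003,0.0002,0],[0,0,0,0,-0.0003,0.0002,0],[0,0,0,0,-0.0003,0.0002,0]],
])

```text
time: 23.45
ee_pos: [0.5244, 0.0426, 0.1083]
eef_rot: [0.579, 0.816, -0.0, 0.0]
ft_force: [-4.0, -2.4, 12.9]
width: 0.0137
grip_force: 52.5
```

```bash
python3 -c "
from bench import r
print(r.close_job())"
```

```text
the job is handed in; nothing more can be done
None
```

I packed both jars upright in the lane, clicked the lid on, and handed the job in at about 23 s with the gripper still pressing at about 13 N; from the lid height, the seal is about 4 mm down.

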